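# Make up two rubbing-down kits on their boards

### The arm

A 6-joint arm with a two-finger parallel gripper is mounted at the origin on the work surface; the furniture and walls round the work are solid. World frame = base frame: x ahead of the robot, y to its left, z up, the work surface at z = 0. Lengths are in m, angles in rad, forces in N, time in s.
With the tool pointing down it reaches from about 0.375 to 0.975 m from the base axis. Payload 3.8 kg.
Tool frame: the origin (TCP) lies on the mounting face of the last link; the fingertips stand 173 mm ahead of it and the grasp point (between the pads) lies 155 mm ahead of it; z points along the fingers, y is the line along which they close (so a half turn about z gives the same grasp; the last joint's range is limited). The gripper opens to 85 mm and grips with 20 to 120 N. Pads are 22 mm wide; open, the fingers measure 114 mm over their backs; the gripper's body (76 mm by 85 mm) begins 54 mm behind the grasp point. The pads swing forward as they close: fully open they stand 13 mm farther back than shut.
Start: joints at [1.231, 0.264, 1.604, -0, 1.274, -0.037], TCP at [0.201, 0.644, 0.405] pointing down, gripper open.
Joint ranges: [-2.63, 2.63], [-0.94, 2.18], [0.31, 2.57], [-1.31, 4.45], [0, 2.66], [-2.55, 2.55]. Speed limits (rad/s): [2.57, 2.57, 3.14, 3.14, 3.14, 3.14].

### API

Orientations are given as a rotation vector (axis times angle).
In Python, from workcell import bot gives the robot as it stands.
- The arm moves only by the tool drive_tool, never from a script. Its argument "increments" is a list of rows, each an object with "delta_pos": the shift along the tool's x, y, z in mm, a list of three; "turn": the turn about the tool's z in rad; "jaw": the opening, from -1 (shut) to 1 (fully open). A call has 1 to 8 rows; each row shifts and turns the commanded pose from where the row before left it, along the tool's axes as they then stand; what a row does not reach is not made up. A row lasts 1/12 s, in which the tool goes at most 41.7 mm and 7.16 degrees, less where a joint would pass 70% of its speed; a pose out of reach is approached as far as the arm can. A call is refused whole if a number of a shift passes 41.7 or a number of a turn 0.125, either way. A call with a gripper value outside its range is refused whole. The fingers move at their own pace and stop on an object; "grip_force" is the grip in N (left out, the last holds). Time passes only in rows, so rows that do not move let the fingers close. It gives the time, the measured TCP pose, the force, the opening and the grip force at its end, in the units of the state.
- bot.read_state(): the state, without advancing time (a new reading comes with each control period).
- bot.read_camera(name): name is "scene" or "top"; returns a dict with "pixels" (420x560x3 uint8, red, green, blue), "fovy" (degrees; the focal length in pixels is half the picture's height over the tangent of half this angle, whatever the lens; pixels are square), "cx", "cy" (the principal point, pixels), "k1" (the pictures are not rectified: a ray, as slopes to the right and down, at radius r is drawn at 1 + k1 r^2 times it, then the intrinsics apply), "camera_from_world" (4x4, takes a point from world to camera coordinates). Camera axes: x right, y down, z forward; pixel columns grow to the right and rows downward; lengths in m; the calibration is good to about 2 mm. A picture is of the moment at which its call begins. There is no depth.
- bot.finish_job(): hands the job in; it is judged then, once.
The state is a dict: "time": time; "q": joint angles; "joint_vel": joint speeds; "joint_torque": joint torques, N m; "tool_pos": TCP position; "tcp_rot": TCP orientation; "wrist_force": force on the tool from outside, world axes, zero at the start; "torque": the same for the moment, N m; "width": opening from 0.0 (shut) to 1.0 (fully open); "grip_force": force on a finger pad.
Only numpy, scipy, OpenCV 4.12 (cv2) and the standard library are available. Lean on these libraries where they do the work, as an engineer would, in place of code of your own. Each camera call takes 0.05 s, during which the arm holds its last target. There are 200 camera calls.

### The job

Make up the two rubbing-down kits. On the square-ended board lay the long rubbing stone flat along the long mark and set the wax block flat in the small mark; on the round-ended board lay the short rubbing stone flat along the long mark and stand the jar upright in the small mark. Centre each thing in its mark and leave the wooden tapping block where it is.

Things in the scene. Friction and masses are not known exactly. Their poses are not given: they have to be found in the camera images.
- board_square: thin fixed plywood board, 72 mm wide (x), 190 mm long (y), 6 mm thick, with square ends. Flush dark inlays in its top: long mark 48 x 110 mm (long side along y) centred at x 0, y -35 mm; small square mark 52 x 52 mm centred at x 0, y +58 mm. Origin: centre of underside, z up, top at z 6 mm. It lies crosswise behind the row of stock, either end to the left.
- board_round: thin fixed plywood board, 72 mm wide (x), 210 mm long (y), 6 mm thick, with half-round ends. Flush dark inlays in its top: long mark 48 x 110 mm (long side along y) centred at x 0, y -35 mm; small square mark 52 x 52 mm centred at x 0, y +58 mm. Origin: centre of underside, z up, top at z 6 mm. It lies crosswise behind the row of stock, either end to the left.
- stone_long: the long rubbing stone, a plain greyish rectangular abrasive bar, 41 mm wide (x), 101 mm long (y), 25 mm high. Origin: centre of the underside, z up. It starts flat on the desk in the row of stock nearest the robot, at any of five spots.
- stone_short: the short rubbing stone, a worn rectangular abrasive bar, 36 mm wide (x), 84 mm long (y), 20 mm high. Origin: centre of the underside, z up. It starts flat on the desk in the row of stock nearest the robot, at any of five spots.
- wax: block of pale polishing wax with rounded edges, 30 mm wide (x), 44 mm long (y), 26 mm high. Origin: centre of the underside, z up. It starts flat on the desk in the row of stock nearest the robot, at any of five spots.
- jar: dusty round jar with a fixed screw cap, standing upright, body 47 mm across up to 73 mm, cap 42 mm across, 88 mm high in all. Origin: centre of the underside, z up. It starts on the desk in the row of stock nearest the robot, at any of five spots.
- tapping_block: wooden tapping block with one rounded end, 36 mm wide (x), 113 mm long (y), 23 mm high; it belongs to neither kit and stays. Origin: centre of the underside, z up. It starts flat on the desk in the row of stock nearest the robot, at any of five spots.

How it is judged:
By the outcome, as a careful person would: the job done as asked, in the order asked, and still so for the second after the job is handed in, with the robot touching nothing.
It also fails if it takes over 96 s, if anything falls off the work surface, if the arm or the gripper's body presses on something with over 40 N, if the wrist force passes 120 N, or if a joint passes its speed limit or range.

## Working session

There is one attempt and no reset: what is moved stays moved. The work goes in short steps, Python scripts to look and compute and a tool call to move; the robot and the scene stay as the last step left them, time stands still between calls to the robot, and variables do not carry over. Pictures are saved under pics/ and viewed, at most 17 in all, crops included, and the job is handed in when it is done.

Besides the shell and the picture viewer there is one more tool, called after "Emit:" as name(argument=value, ...), one argument or row to a line, values as JSON. drive_tool: Moves the arm, as the interface text tells. Its arguments: {"type":"object","properties":{"increments":{"type":"array"},"grip_force":{"type":"number"}},"required":["increments"]}

```bash
mkdir -p pics; ls; python3 - <<'E'
from workcell import bot
import cv2,numpy as np
for n in("scene","top"):
    c=bot.read_camera(n); cv2.imwrite(f"pics/{n}0.png",c["pixels"][:,:,::-1])
    print(n,c["fovy"],c["cx"],c["cy"],c["k1"],np.round(c["camera_from_world"],4).tolist())
s=bot.read_state();print(s)
E
```

```text
pics
scene 56.004911156782995 282.2533490039536 210.99075995052226 0.03457041364260249 [[0.7902, -0.6128, 0.0034, -0.3567], [-0.4806, -0.6231, -0.6171, 0.2298], [0.3802, 0.486, -0.7869, 0.7183], [0.0, 0.0, 0.0, 1.0]]
top 42.89401409056394 281.9607530370851 210.3097127497884 -0.17971624157593016 [[-0.0213, -0.9998, -0.0057, 0.0268], [-0.9959, 0.0218, -0.0873, 0.4558], [0.0875, 0.0038, -0.9962, 1.0489], [0.0, 0.0, 0.0, 1.0]]
{'time': 0.1, 'q': array([ 1.23109677e+00,  2.64653961e-01,  1.60526235e+00,  6.64699330e-06,
        1.27372929e+00, -3.69021623e-02]), 'joint_vel': array([ 0.0004417 , -0.00245093, -0.0030626 , -0.0020706 , -0.00172445,
        0.00074923]), 'joint_torque': array([ 3.67047960e-05, -5.16703570e+01, -3.68592632e+01,  4.88915293e-05,
        6.27790665e-03, -2.25301864e-05]), 'tool_pos': array([0.2011728 , 0.64398375, 0.4034888 ]), 'tcp_rot': array([-0.47376196, -3.10526816,  0.0031655 ]), 'wrist_force': array([ 0.2706422 ,  0.08467286, -0.0781994 ]), 'torque': array([-0.01771054, -0.01248468,  0.01665349]), 'grip_force': 0.0, 'width': 0.9992801497611027}
```

View pics/scene0.png

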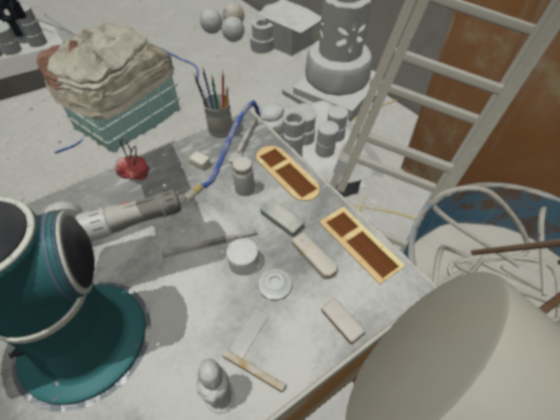

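View pics/top0.png

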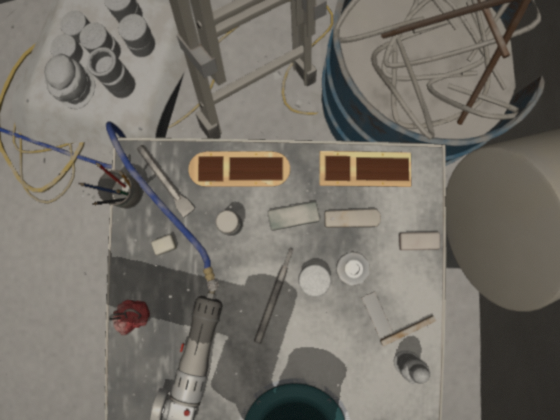

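The top view shows round board at (240,169) and square board at (366,169), both with small marks to the left. The stock is wax (163,244), jar (228,221), and bars at (294,215), (352,217), (419,240). A closer crop should identify the bars.

```bash
cat > h.py <<'E'
import cv2,numpy as np
from workcell import bot
def cam(n):
    c=bot.read_camera(n); c["img"]=np.ascontiguousarray(c["pixels"][:,:,::-1])
    f=210/np.tan(np.radians(c["fovy"])/2)
    c["f"]=f; return c
def ray(c,uv):
    uv=np.atleast_2d(uv).astype(float); d=(uv-[c["cx"],c["cy"]])/c["f"]; s=d.copy()
    for _ in range(20): s=d/(1+c["k1"]*(s**2).sum(1,keepdims=True))
    T=c["camera_from_world"]; R=T[:3,:3]
    return -R.T@T[:3,3], np.c_[s,np.ones(len(s))]@R
def onz(c,uv,z):
    o,d=ray(c,uv); return (o+d*((z-o[2])/d[:,2])[:,None])[:,:2]
def proj(c,P):
    P=np.atleast_2d(P); T=c["camera_from_world"]; q=P@T[:3,:3].T+T[:3,3]; s=q[:,:2]/q[:,2:]
    return s*(1+c["k1"]*(s**2).sum(1,keepdims=True))*c["f"]+[c["cx"],c["cy"]]
def tool(s=None):
    s=s or bot.read_state(); R,_=cv2.Rodrigues(np.array(s["tcp_rot"])); return s["tool_pos"],R
E
python3 - <<'E'
from h import *
i=cv2.imread("pics/top0.png")
cv2.imwrite("pics/topz.png",cv2.resize(i[140:280,140:450],None,fx=2.58,fy=2.58,interpolation=cv2.INTER_CUBIC))
i=cv2.imread("pics/scene0.png")
cv2.imwrite("pics/scz.png",cv2.resize(i[90:350,170:420],None,fx=2.3,fy=2.3,interpolation=cv2.INTER_CUBIC))
c=cam("top")
for n,p,z in[("rb",(240,169),.006),("sb",(366,169),.006),("wax",(163,244),.026),("jar",(228,216),.088),("b1",(294,215),.02),("b2",(352,217),.02),("b3",(419,240),.02),("nozzle",(210,290),0)]: print(n,onz(c,p,z).round(3))
E
```

```text
rb [[0.544 0.101]]
sb [[ 0.539 -0.157]]
wax [[0.393 0.256]]
jar [[0.442 0.118]]
b1 [[ 0.446 -0.007]]
b2 [[ 0.44  -0.123]]
b3 [[ 0.39  -0.258]]
nozzle [[0.299 0.166]]
```

View pics/topz.png

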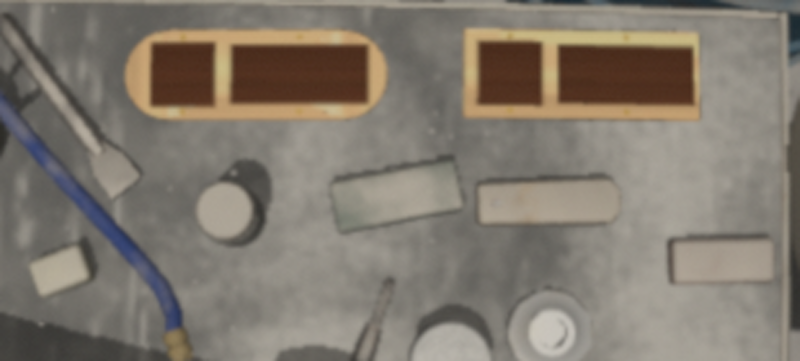

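View pics/scz.png

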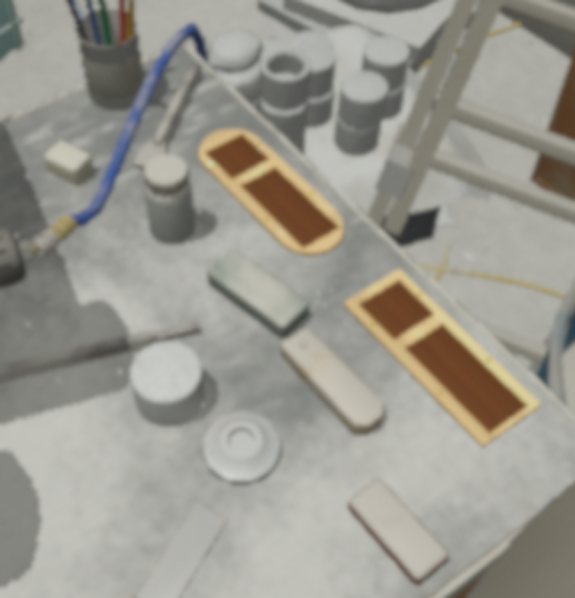

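The greenish bar (294,215) is the long stone. The bar with one rounded end (352,217) is the tapping block, and the short bar (419,240) is the short stone. Next I measure all poses, plus the height of the hose, which is an obstacle.

```bash
python3 - <<'E'
from h import *
T,S=cam("top"),cam("scene")
def tri(a,b):
    o1,d1=ray(T,a);o2,d2=ray(S,b);d1=d1[0];d2=d2[0]
    t=np.linalg.lstsq(np.c_[d1,-d2],o2-o1,rcond=None)[0]
    p,q=o1+d1*t[0],o2+d2*t[1]; return ((p+q)/2).round(3),np.linalg.norm(p-q).round(3)
print("conn",tri((209,285),(190,195)),"apex",tri((112,125),(252,103)),"corner",tri((205,255),(208,184)),"toolbody end",tri((208,302),(178,203)),"jarcap",tri((229,214),(243,164)))
p,R=tool(); print("tcp",proj(T,p),proj(S,p),proj(S,p+R[:,2]*.17))
img=T["img"]; hsv=cv2.cvtColor(img,cv2.COLOR_BGR2HSV)
# boards: marks (dark red brown)
m=cv2.inRange(hsv,(0,110,30),(15,255,130)); m[:145]=0;m[192:]=0
# plywood
pl=cv2.inRange(hsv,(8,70,140),(30,255,255)); pl[:145]=0; pl[195:]=0
for nm,mm in(("mark",m),("ply",cv2.bitwise_or(pl,m))):
    for c in cv2.findContours(mm,cv2.RETR_EXTERNAL,cv2.CHAIN_APPROX_NONE)[0]:
        if cv2.contourArea(c)<150: continue
        w=onz(T,c.reshape(-1,2),.006)*1000
        (x,y),(a,b),t=cv2.minAreaRect(w.astype(np.float32)); print(nm,round(x,1),round(y,1),round(a,1),round(b,1),round(t,2))
E
```

```text
conn (array([0.312, 0.164, 0.022]), np.float64(0.003)) apex (array([ 0.642,  0.377, -0.   ]), np.float64(0.014)) corner (array([0.368, 0.175, 0.013]), np.float64(0.005)) toolbody end (array([0.279, 0.167, 0.015]), np.float64(0.006)) jarcap (array([0.441, 0.12 , 0.079]), np.float64(0.012))
tcp [[-128.49833212  364.36669459]] [[-23.31731325 -56.60577206]] [[23.99611312 30.88568986]]
mark 538.5 -190.5 108.3 46.1 87.9
mark 545.6 69.1 108.3 45.6 88.62
mark 546.9 162.6 50.1 47.8 88.57
mark 542.0 -97.5 49.4 50.2 88.27
ply 540.0 -154.8 188.8 71.8 87.91
ply 545.5 104.5 207.6 72.8 88.6
```

```bash
python3 - <<'E'
from h import *
T=cam("top"); img=T["img"]
# object masks by grabCut in boxes
for n,(x0,y0,x1,y1),z in(("long",(262,195,326,236),.025),("tap",(319,203,386,232),.023),("short",(394,227,443,254),.02),("wax",(148,231,180,257),.026)):
    pad=5; m=np.zeros(img.shape[:2],np.uint8)
    cv2.grabCut(img,m,(x0,y0,x1-x0,y1-y0),np.zeros((1,65)),np.zeros((1,65)),6,cv2.GC_INIT_WITH_RECT)
    k=((m==1)|(m==3)).astype(np.uint8)
    c=max(cv2.findContours(k,cv2.RETR_EXTERNAL,cv2.CHAIN_APPROX_NONE)[0],key=cv2.contourArea)
    w=onz(T,c.reshape(-1,2),z)*1000
    (x,y),(a,b),t=cv2.minAreaRect(w.astype(np.float32)); print(n,round(x,1),round(y,1),round(a,1),round(b,1),round(t,2))
    cv2.drawContours(img,[c],-1,(0,0,255),1)
cv2.imwrite("pics/seg.png",cv2.resize(img[140:280,140:450],None,fx=2.58,fy=2.58,interpolation=cv2.INTER_NEAREST))
E
```

```text
long 446.0 -3.3 45.8 99.2 10.11
tap 438.6 -123.8 106.6 30.1 88.68
short 391.1 -257.7 83.4 35.9 89.93
wax 392.2 257.2 28.0 41.1 18.24
```

View pics/seg.png

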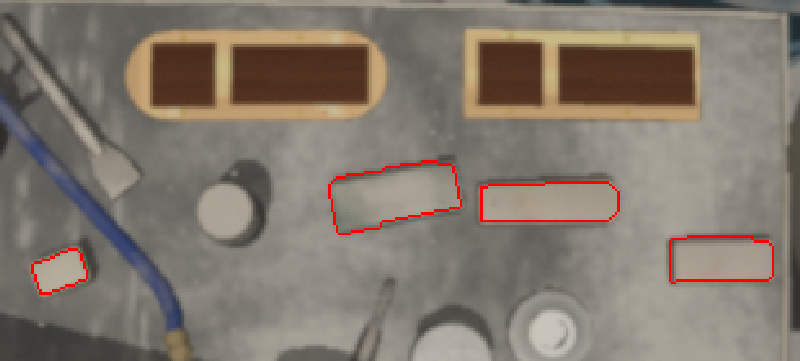

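Masks match the given sizes: stones 99x~43 and 83x36, marks 108x46, and the hose is low at z≈0.02. Next is a small move planner that gives me the numbers to enter.

```bash
cat > plan.py <<'E'
# usage: plan.py x y z(mm TCP) phi(deg of tool y) [jaw step]
import sys
from h import *
def plan(x,y,z,phi,step=40.):
    p,R=tool(); p=p*1000; a=np.arctan2(R[1,1],R[0,1]); tgt=np.array([x,y,z])
    d=(a-np.radians(phi)+np.pi)%(2*np.pi)-np.pi
    n=int(max(1,np.ceil(np.linalg.norm(tgt-p)/step),np.ceil(abs(d)/.12)))
    s=bot.read_state()
    print("now",p.round(1),"phi",np.degrees(a).round(2),"q6",s["q"][5].round(2),"F",s["wrist_force"].round(1),"w",round(s["width"],3),"g",round(s["grip_force"],1),"t",s["time"],"n",n)
    for i in range(n):
        t=round(d/n,3); v=(tgt-p)/(n-i)
        X=np.array([np.sin(-a)*-1*-1,0,0])
        yt=np.array([np.cos(a),np.sin(a),0]); zt=np.array([0,0,-1.]); xt=np.cross(yt,zt)
        m=np.round([v@xt,v@yt,v@zt]); p=p+m[0]*xt+m[1]*yt+m[2]*zt; a-=t
        print(m.astype(int).tolist(),t)
    print("end",p.round(1),np.degrees(a).round(2))
if __name__=="__main__": plan(*map(float,sys.argv[1:]))
E
sed -i '/X=np.array/d' plan.py
python3 plan.py 448 -3 300 10.1
python3 - <<'E'
from h import *
T=cam("top"); g=cv2.cvtColor(T["img"],cv2.COLOR_BGR2GRAY)
g=cv2.resize(g[195:245,200:260],None,fx=6,fy=6,interpolation=cv2.INTER_CUBIC)
c=cv2.HoughCircles(g,cv2.HOUGH_GRADIENT,1.5,60,param1=80,param2=25,minRadius=50,maxRadius=110)
for u,v,r in c[0][:3]:
    px=(u/6+200-.4,v/6+195-.4); a=onz(T,[px,(px[0]+r/6,px[1])],.088); print(px,a[0]*1000,2000*np.linalg.norm(a[1]-a[0]))
E
```

```text
now [201.2 644.2 404.2] phi 72.65 q6 -0.04 F [-0.2  0.2  0.7] w 0.998 g 0.0 t 0.3 n 18
[-24, -30, 6] 0.061
[-26, -29, 6] 0.061
[-27, -27, 6] 0.061
[-29, -25, 6] 0.061
[-30, -24, 6] 0.061
[-32, -22, 6] 0.061
[-33, -20, 6] 0.061
[-34, -18, 6] 0.061
[-35, -15, 6] 0.061
[-36, -13, 6] 0.061
[-37, -11, 6] 0.061
[-37, -9, 5] 0.061
[-38, -7, 6] 0.061
[-38, -4, 5] 0.061
[-39, -2, 6] 0.061
[-39, 1, 5] 0.061
[-38, 3, 6] 0.061
[-38, 5, 5] 0.061
end [448.3  -2.8 300.2] 9.74
(np.float32(226.725), np.float32(220.725)) [432.98800062 120.56639338] 39.22748351131126
```

Emit:
drive_tool(
  increments=[
    {"delta_pos": [-24, -30, 6], "turn": 0.061, "jaw": 1},
    {"delta_pos": [-26, -29, 6], "turn": 0.061, "jaw": 1},
    {"delta_pos": [-27, -27, 6], "turn": 0.061, "jaw": 1},
    {"delta_pos": [-29, -25, 6], "turn": 0.061, "jaw": 1},
    {"delta_pos": [-30, -24, 6], "turn": 0.061, "jaw": 1},
    {"delta_pos": [-32, -22, 6], "turn": 0.061, "jaw": 1},
    {"delta_pos": [-33, -20, 6], "turn": 0.061, "jaw": 1},
    {"delta_pos": [-34, -18, 6], "turn": 0.061, "jaw": 1},
  ],
)

```text
time: 1.02
tool_pos: [0.3105, 0.3544, 0.3566]
tcp_rot: [1.213, 2.897, 0.001]
wrist_force: [1.4, 0.3, -0.3]
width: 0.998
grip_force: 0.0
```

Emit:
drive_tool(
  increments=[
    {"delta_pos": [-35, -15, 6], "turn": 0.061, "jaw": 1},
    {"delta_pos": [-36, -13, 6], "turn": 0.061, "jaw": 1},
    {"delta_pos": [-37, -11, 6], "turn": 0.061, "jaw": 1},
    {"delta_pos": [-37, -9, 6], "turn": 0.061, "jaw": 1},
    {"delta_pos": [-38, -7, 6], "turn": 0.061, "jaw": 1},
    {"delta_pos": [-38, -4, 6], "turn": 0.061, "jaw": 1},
    {"delta_pos": [0, 0, 0], "turn": 0, "jaw": 1},
    {"delta_pos": [0, 0, 0], "turn": 0, "jaw": 1},
  ],
)

```text
time: 1.68
tool_pos: [0.3931, 0.1396, 0.3205]
tcp_rot: [-1.724, -2.626, 0.0]
wrist_force: [-0.4, 0.5, -0.1]
width: 1.0
grip_force: 0.0
```

```bash
python3 plan.py 448 -3 230 10.1
```

```text
now [393.1 139.6 320.5] phi 23.43 q6 -0.13 F [-0.4  0.5 -0.1] w 1.0 g 0.0 t 1.6833 n 5
[-31, -1, 18] 0.047
[-30, 0, 18] 0.047
[-31, 2, 18] 0.047
[-30, 3, 18] 0.047
[-30, 4, 19] 0.047
end [448.   -2.7 229.5] 9.97
```

Emit:
drive_tool(
  increments=[
    {"delta_pos": [-31, -1, 18], "turn": 0.047, "jaw": 1},
    {"delta_pos": [-30, 0, 18], "turn": 0.047, "jaw": 1},
    {"delta_pos": [-31, 2, 18], "turn": 0.047, "jaw": 1},
    {"delta_pos": [-30, 3, 18], "turn": 0.047, "jaw": 1},
    {"delta_pos": [-30, 4, 19], "turn": 0.047, "jaw": 1},
    {"delta_pos": [0, 0, 0], "turn": 0, "jaw": 1},
    {"delta_pos": [0, 0, 0], "turn": 0, "jaw": 1},
  ],
)

```text
time: 2.27
tool_pos: [0.4483, -0.0003, 0.2288]
tcp_rot: [-2.013, -2.409, 0.002]
wrist_force: [-1.1, 0.4, -0.2]
width: 1.001
grip_force: 0.0
```

```bash
python3 plan.py 448 -3 173 10.1 25; python3 - <<'E'
from h import *
S=cam("scene"); i=S["img"]
cv2.imwrite("pics/s1.png",cv2.resize(i[90:350,120:420],None,fx=2,fy=2,interpolation=cv2.INTER_CUBIC))
E
```

```text
now [ 4.483e+02 -3.000e-01  2.288e+02] phi 10.23 q6 -0.24 F [-1.1  0.4 -0.2] w 1.001 g 0.0 t 2.2667 n 3
[-1, 0, 19] 0.001
[-1, 0, 18] 0.001
[-1, -1, 19] 0.001
end [447.8  -3.4 172.8] 10.05
```

View pics/s1.png

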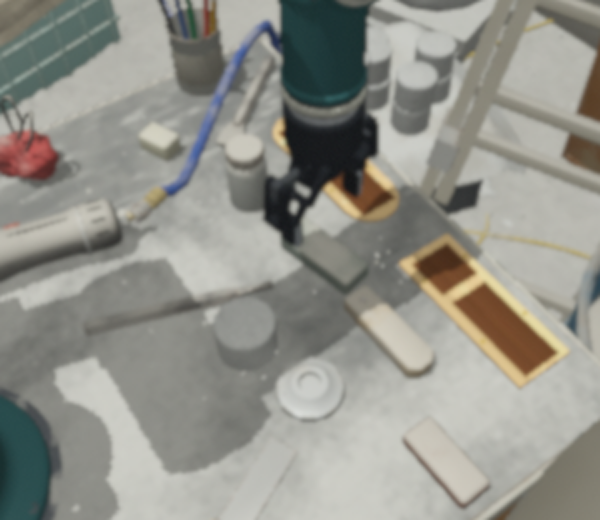

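The gripper is above the long stone (crop 335,258) with the fingers straddling it. Descend and grip.

Emit:
drive_tool(
  increments=[
    {"delta_pos": [-1, 0, 19], "turn": 0, "jaw": 1},
    {"delta_pos": [-1, 0, 18], "turn": 0, "jaw": 1},
    {"delta_pos": [-1, 0, 19], "turn": 0, "jaw": 1},
    {"delta_pos": [0, 0, 0], "turn": 0, "jaw": 0},
    {"delta_pos": [0, 0, 0], "turn": 0, "jaw": -0.3},
    {"delta_pos": [0, 0, 0], "turn": 0, "jaw": -0.3},
    {"delta_pos": [0, 0, 0], "turn": 0, "jaw": -0.5},
    {"delta_pos": [0, 0, 0], "turn": 0, "jaw": -0.5},
  ],
  grip_force=50,
)

```text
time: 2.98
tool_pos: [0.4498, -0.003, 0.1754]
tcp_rot: [2.012, 2.41, 0.003]
wrist_force: [-0.3, 2.7, 4.9]
width: 0.463
grip_force: 52.7
```

Emit:
drive_tool(
  increments=[
    {"delta_pos": [0, 0, 0], "turn": 0, "jaw": -0.5},
    {"delta_pos": [0, 0, 0], "turn": 0, "jaw": -0.5},
  ],
)

```text
time: 3.15
tool_pos: [0.4499, -0.0031, 0.1754]
tcp_rot: [2.013, 2.409, 0.004]
wrist_force: [-1.6, 3.4, 7.1]
width: 0.466
grip_force: 52.8
```

```bash
python3 plan.py 448 -3 240 10.1
```

```text
now [449.9  -3.1 175.4] phi 10.24 q6 -0.24 F [-1.6  3.4  7.1] w 0.466 g 52.8 t 3.15 n 2
[0, -1, -32] 0.001
[0, -1, -33] 0.001
end [447.9  -3.5 240.4] 10.13
```

Emit:
drive_tool(
  increments=[
    {"delta_pos": [0, 0, -15], "turn": 0, "jaw": -0.5},
    {"delta_pos": [0, 0, -25], "turn": 0, "jaw": -0.5},
    {"delta_pos": [0, 0, -15], "turn": 0, "jaw": -0.5},
    {"delta_pos": [0, 0, 0], "turn": 0, "jaw": -0.5},
  ],
)

```text
time: 3.48
tool_pos: [0.4508, -0.0036, 0.2322]
tcp_rot: [2.01, 2.406, 0.007]
wrist_force: [0.9, -0.7, -2.4]
width: 0.465
grip_force: 51.8
```

```bash
python3 plan.py 538.6 -190 225 -2 30
```

```text
now [450.8  -3.6 232.2] phi 10.25 q6 -0.24 F [ 0.9 -0.7 -2.4] w 0.465 g 51.8 t 3.4833 n 7
[-28, 8, 1] 0.031
[-28, 8, 1] 0.031
[-28, 9, 1] 0.031
[-28, 10, 1] 0.031
[-27, 11, 1] 0.031
[-27, 12, 1] 0.031
[-27, 13, 1] 0.031
end [ 538.1 -190.2  225.2] -2.18
```

Emit:
drive_tool(
  increments=[
    {"delta_pos": [-28, 8, 1], "turn": 0.03, "jaw": -0.5},
    {"delta_pos": [-28, 8, 1], "turn": 0.03, "jaw": -0.5},
    {"delta_pos": [-28, 9, 1], "turn": 0.03, "jaw": -0.5},
    {"delta_pos": [-28, 10, 1], "turn": 0.03, "jaw": -0.5},
    {"delta_pos": [-27, 11, 1], "turn": 0.03, "jaw": -0.5},
    {"delta_pos": [-27, 12, 1], "turn": 0.03, "jaw": -0.5},
    {"delta_pos": [-27, 13, 1], "turn": 0.03, "jaw": -0.5},
    {"delta_pos": [0, 0, 0], "turn": 0, "jaw": -0.5},
  ],
)

```text
time: 4.15
tool_pos: [0.5388, -0.1941, 0.2213]
tcp_rot: [2.256, 2.179, 0.001]
wrist_force: [1.0, -0.4, -1.9]
width: 0.464
grip_force: 51.8
```

Emit:
drive_tool(
  increments=[
    {"delta_pos": [0, 0, 0], "turn": 0, "jaw": -0.5},
    {"delta_pos": [0, 0, 0], "turn": 0, "jaw": -0.5},
  ],
)

```text
time: 4.32
tool_pos: [0.5359, -0.1896, 0.2203]
tcp_rot: [-2.254, -2.184, 0.001]
wrist_force: [-0.2, 1.1, -2.6]
width: 0.464
grip_force: 51.8
```

```bash
python3 plan.py 538.6 -190 184 -2 15; python3 - <<'E'
from h import *
T=cam("top"); i=T["img"]
cv2.imwrite("pics/t2.png",cv2.resize(i[140:280,260:450],None,fx=4,fy=4,interpolation=cv2.INTER_CUBIC))
E
```

```text
now [ 535.9 -189.6  220.3] phi -1.8 q6 -0.35 F [-0.2  1.1 -2.6] w 0.464 g 51.8 t 4.3167 n 3
[0, 1, 12] 0.001
[0, 1, 12] 0.001
[0, 1, 12] 0.001
end [ 538.9 -189.6  184.3] -1.98
```

View pics/t2.png

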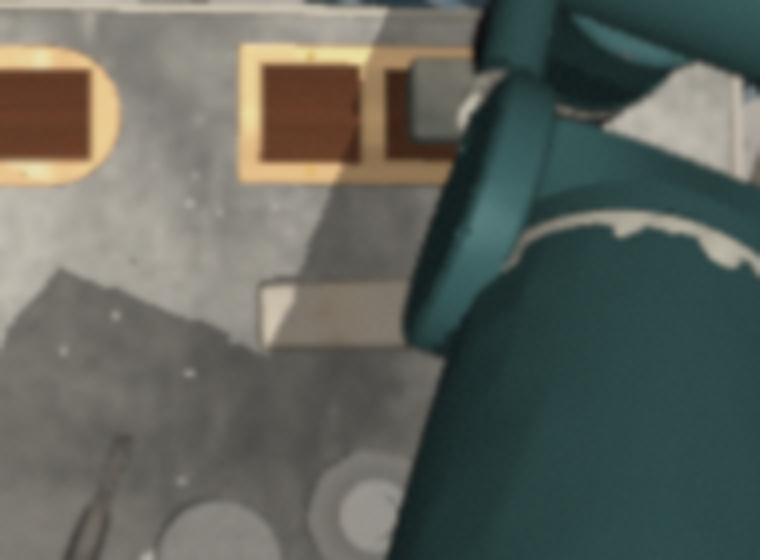

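The held stone's left end is at crop (411,97), i.e. px (362.8,164.2), above the long mark. Lower it while checking the end position.

Emit:
drive_tool(
  increments=[
    {"delta_pos": [0, 1, 12], "turn": 0, "jaw": -0.5},
    {"delta_pos": [0, 1, 12], "turn": 0, "jaw": -0.5},
    {"delta_pos": [0, 1, 10], "turn": 0, "jaw": -0.5},
    {"delta_pos": [0, 0, 0], "turn": 0, "jaw": -0.5},
    {"delta_pos": [0, 0, 0], "turn": 0, "jaw": -0.5},
  ],
)

```text
time: 4.78
tool_pos: [0.5389, -0.1891, 0.1859]
tcp_rot: [-2.253, -2.185, 0.002]
wrist_force: [-0.7, 0.1, -2.3]
width: 0.466
grip_force: 51.7
```

```bash
python3 plan.py 538.6 -190 181 -2 15; python3 - <<'E'
from h import *
T=cam("top"); print("before lowering:",onz(T,[(362.75,154.7),(362.75,164.2),(362.75,175)],.070)*1000)
i=T["img"]; cv2.imwrite("pics/t3.png",cv2.resize(i[140:200,310:420],None,fx=7,fy=7,interpolation=cv2.INTER_CUBIC))
E
```

```text
now [ 538.9 -189.1  185.9] phi -1.74 q6 -0.35 F [-0.7  0.1 -2.3] w 0.466 g 51.7 t 4.7833 n 1
[-1, 0, 5] 0.005
end [ 538.9 -190.1  180.9] -2.02
before lowering: [[ 556.39982175 -141.7416224 ]
 [ 537.77381794 -140.99910795]
 [ 516.7079475  -140.1815413 ]]
```

View pics/t3.png

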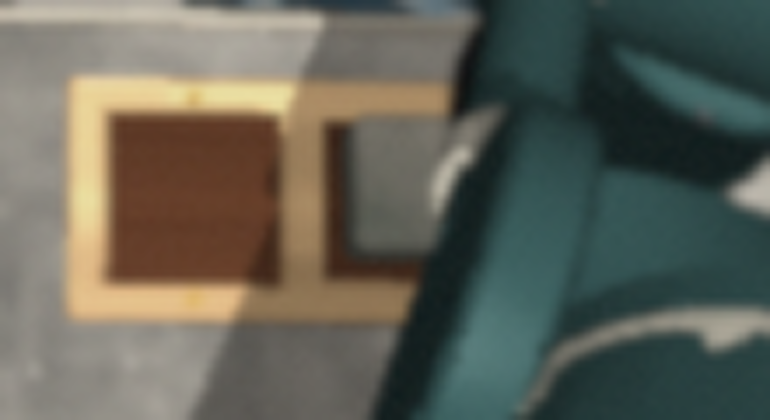

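The stone end at y≈-141 implies its centre is about 2 mm to the -y side of the TCP. I correct +1 mm in y, set down, and release.

Emit:
drive_tool(
  increments=[
    {"delta_pos": [1, 0, 2], "turn": 0.005, "jaw": -0.5},
    {"delta_pos": [0, 0, 3], "turn": 0, "jaw": -0.5},
    {"delta_pos": [0, 0, 0], "turn": 0, "jaw": -0.5},
    {"delta_pos": [0, 0, 0], "turn": 0, "jaw": 0.2},
    {"delta_pos": [0, 0, 0], "turn": 0, "jaw": 1},
    {"delta_pos": [0, 0, 0], "turn": 0, "jaw": 1},
    {"delta_pos": [0, 0, -15], "turn": 0, "jaw": 1},
    {"delta_pos": [0, 0, -40], "turn": 0, "jaw": 1},
  ],
)

```text
time: 5.5
tool_pos: [0.5368, -0.1878, 0.2327]
tcp_rot: [-2.254, -2.173, 0.008]
wrist_force: [-0.1, -0.3, -0.3]
width: 1.001
grip_force: 0.0
```

```bash
python3 plan.py 392 257 290 18.2 40
```

```text
now [ 536.8 -187.8  232.7] phi -2.07 q6 -0.34 F [-0.1 -0.3 -0.3] w 1.001 g 0.0 t 5.5 n 12
[37, -13, -5] -0.029
[37, -12, -5] -0.029
[37, -11, -5] -0.029
[38, -10, -5] -0.029
[38, -9, -5] -0.029
[38, -8, -5] -0.029
[38, -7, -5] -0.029
[39, -6, -4] -0.029
[39, -5, -5] -0.029
[39, -4, -4] -0.029
[39, -2, -5] -0.029
[38, -2, -4] -0.029
end [391.7 256.7 289.7] 17.87
```

Emit:
drive_tool(
  increments=[
    {"delta_pos": [37, -13, -14], "turn": -0.029, "jaw": 1},
    {"delta_pos": [37, -12, -14], "turn": -0.029, "jaw": 1},
    {"delta_pos": [37, -11, -14], "turn": -0.029, "jaw": 1},
    {"delta_pos": [38, -10, -14], "turn": -0.029, "jaw": 1},
    {"delta_pos": [38, -9, -5], "turn": -0.029, "jaw": 1},
    {"delta_pos": [38, -8, 0], "turn": -0.029, "jaw": 1},
    {"delta_pos": [38, -7, 0], "turn": -0.029, "jaw": 1},
    {"delta_pos": [39, -6, 0], "turn": -0.029, "jaw": 1},
  ],
)

```text
time: 6.17
tool_pos: [0.4434, 0.1094, 0.2997]
tcp_rot: [1.991, 2.428, 0.003]
wrist_force: [1.2, -0.2, 0.4]
width: 0.999
grip_force: 0.0
```

Emit:
drive_tool(
  increments=[
    {"delta_pos": [39, -5, 0], "turn": -0.029, "jaw": 1},
    {"delta_pos": [39, -4, 0], "turn": -0.029, "jaw": 1},
    {"delta_pos": [39, -2, 0], "turn": -0.029, "jaw": 1},
    {"delta_pos": [38, -2, 0], "turn": -0.029, "jaw": 1},
    {"delta_pos": [0, 0, 0], "turn": 0, "jaw": 1},
    {"delta_pos": [0, 0, 0], "turn": 0, "jaw": 1},
  ],
)

```text
time: 6.67
tool_pos: [0.394, 0.2574, 0.2993]
tcp_rot: [1.843, 2.543, 0.002]
wrist_force: [-0.8, -0.3, -0.2]
width: 1.002
grip_force: 0.0
```

```bash
python3 plan.py 392 257 215 18.2 40;python3 - <<'E'
from h import *
T=cam("top"); img=T["img"].copy()
x0,y0,x1,y1=354,148,402,186
m=np.zeros(img.shape[:2],np.uint8)
hsv=cv2.cvtColor(img,cv2.COLOR_BGR2HSV)
m=cv2.inRange(hsv,(0,0,0),(180,70,255)); k=np.zeros_like(m); k[154:186,350:411]=m[154:186,350:411]
k=cv2.morphologyEx(k,cv2.MORPH_OPEN,np.ones((3,3)))
c=max(cv2.findContours(k,cv2.RETR_EXTERNAL,cv2.CHAIN_APPROX_NONE)[0],key=cv2.contourArea)
w=onz(T,c.reshape(-1,2),.031)*1000
print("stone",[np.round(v,1) for v in cv2.minAreaRect(w.astype(np.float32))])
cv2.drawContours(img,[c],-1,(0,0,255),1)
cv2.imwrite("pics/t4.png",cv2.resize(img[140:200,310:420],None,fx=7,fy=7,interpolation=cv2.INTER_NEAREST))
E
```

```text
now [394.  257.4 299.3] phi 18.14 q6 0.21 F [-0.8 -0.3 -0.2] w 1.002 g 0.0 t 6.6667 n 3
[0, -1, 28] -0.0
[0, -1, 28] -0.0
[0, 0, 28] -0.0
end [392.1 256.8 215.3] 18.14
stone [array([ 540.2, -189.1]), array([100.4,  40.7]), np.float64(89.0)]
```

View pics/t4.png

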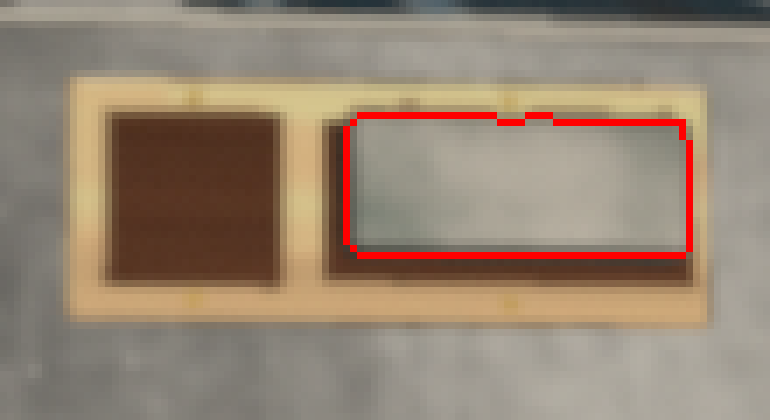

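The stone lies inside the long mark, about 1–1.5 mm off centre by measurement (100.4 x 40.7 mm, matching its size). Now the wax.

Emit:
drive_tool(
  increments=[
    {"delta_pos": [0, -1, 38], "turn": 0, "jaw": 1},
    {"delta_pos": [0, -1, 38], "turn": 0, "jaw": 1},
    {"delta_pos": [0, 0, 30], "turn": 0, "jaw": 1},
    {"delta_pos": [0, 0, 17], "turn": 0, "jaw": 1},
    {"delta_pos": [0, 0, 0], "turn": 0, "jaw": 1},
    {"delta_pos": [0, 0, 0], "turn": 0, "jaw": 0},
    {"delta_pos": [0, 0, 0], "turn": 0, "jaw": -0.5},
    {"delta_pos": [0, 0, 0], "turn": 0, "jaw": -0.7},
  ],
  grip_force=40,
)

```text
time: 7.38
tool_pos: [0.3943, 0.2551, 0.1776]
tcp_rot: [1.85, 2.537, 0.005]
wrist_force: [0.1, 0.2, -0.0]
width: 0.604
grip_force: 0.0
```

Emit:
drive_tool(
  increments=[
    {"delta_pos": [0, 0, 0], "turn": 0, "jaw": -0.7},
    {"delta_pos": [0, 0, 0], "turn": 0, "jaw": -0.7},
    {"delta_pos": [0, 0, 0], "turn": 0, "jaw": -0.7},
  ],
)

```text
time: 7.63
tool_pos: [0.3937, 0.2554, 0.1774]
tcp_rot: [1.848, 2.539, 0.005]
wrist_force: [-0.4, -2.1, 6.6]
width: 0.348
grip_force: 41.1
```

```bash
python3 plan.py 392 257 280 18.2 40
```

```text
now [393.7 255.4 177.4] phi 17.89 q6 0.21 F [-0.4 -2.1  6.6] w 0.348 g 41.1 t 7.6333 n 3
[1, 0, -34] -0.002
[1, -1, -34] -0.002
[0, 0, -35] -0.002
end [392.2 257.  280.4] 18.23
```

Emit:
drive_tool(
  increments=[
    {"delta_pos": [0, 0, -20], "turn": 0, "jaw": -0.7},
    {"delta_pos": [0, 0, -35], "turn": 0, "jaw": -0.7},
    {"delta_pos": [0, 0, -40], "turn": 0, "jaw": -0.7},
    {"delta_pos": [0, 0, -30], "turn": 0, "jaw": -0.7},
  ],
)

```text
time: 7.97
tool_pos: [0.3928, 0.2551, 0.3035]
tcp_rot: [1.849, 2.539, 0.003]
wrist_force: [1.0, 1.7, -1.4]
width: 0.35
grip_force: 40.3
```

```bash
python3 plan.py 542 -99 290 -2 35
```

```text
now [392.8 255.1 303.5] phi 17.89 q6 0.21 F [ 1.   1.7 -1.4] w 0.35 g 40.3 t 7.9667 n 11
[-35, 3, 1] 0.032
[-35, 4, 1] 0.032
[-34, 5, 1] 0.032
[-34, 6, 1] 0.032
[-34, 8, 1] 0.032
[-34, 9, 1] 0.032
[-34, 10, 1] 0.032
[-33, 11, 2] 0.032
[-33, 11, 1] 0.032
[-33, 13, 2] 0.032
[-32, 13, 1] 0.032
end [541.7 -99.2 290.5] -2.28
```

Emit:
drive_tool(
  increments=[
    {"delta_pos": [-35, 3, 0], "turn": 0.032, "jaw": -0.7},
    {"delta_pos": [-35, 4, 0], "turn": 0.032, "jaw": -0.7},
    {"delta_pos": [-34, 5, 0], "turn": 0.032, "jaw": -0.7},
    {"delta_pos": [-34, 6, 0], "turn": 0.032, "jaw": -0.7},
    {"delta_pos": [-34, 8, 0], "turn": 0.032, "jaw": -0.7},
    {"delta_pos": [-34, 9, 0], "turn": 0.032, "jaw": -0.7},
    {"delta_pos": [-34, 10, 10], "turn": 0.032, "jaw": -0.7},
    {"delta_pos": [-33, 11, 15], "turn": 0.032, "jaw": -0.7},
  ],
)

```text
time: 8.63
tool_pos: [0.5036, -0.004, 0.2777]
tcp_rot: [2.157, 2.278, 0.005]
wrist_force: [0.4, -0.9, -0.6]
width: 0.353
grip_force: 40.2
```

Emit:
drive_tool(
  increments=[
    {"delta_pos": [-33, 11, 15], "turn": 0.032, "jaw": -0.7},
    {"delta_pos": [-33, 13, 15], "turn": 0.032, "jaw": -0.7},
    {"delta_pos": [-32, 13, 15], "turn": 0.03, "jaw": -0.7},
    {"delta_pos": [0, 0, 25], "turn": 0, "jaw": -0.7},
    {"delta_pos": [0, 0, 10], "turn": 0, "jaw": -0.7},
    {"delta_pos": [0, 0, 0], "turn": 0, "jaw": -0.7},
    {"delta_pos": [0, 0, 0], "turn": 0, "jaw": -0.7},
  ],
)

```text
time: 9.22
tool_pos: [0.5406, -0.0986, 0.195]
tcp_rot: [-2.261, -2.178, 0.002]
wrist_force: [-0.4, -1.1, -0.6]
width: 0.349
grip_force: 40.1
```

```bash
python3 plan.py 542 -99 183 -2 15; python3 - <<'E'
from h import *
T=cam("top"); i=T["img"]; S=cam("scene")["img"]
a=cv2.resize(i[140:200,300:400],None,fx=5,fy=5,interpolation=cv2.INTER_CUBIC)
b=cv2.resize(S[190:290,290:410],(360,300),interpolation=cv2.INTER_CUBIC)
cv2.imwrite("pics/t5.png",np.vstack([a,cv2.copyMakeBorder(b,0,0,0,140,0)])[:600])
E
```

```text
now [540.6 -98.6 195. ] phi -2.13 q6 -0.19 F [-0.4 -1.1 -0.6] w 0.349 g 40.1 t 9.2167 n 1
[0, 1, 12] -0.002
end [541.6 -98.6 183. ] -2.02
```

View pics/t5.png

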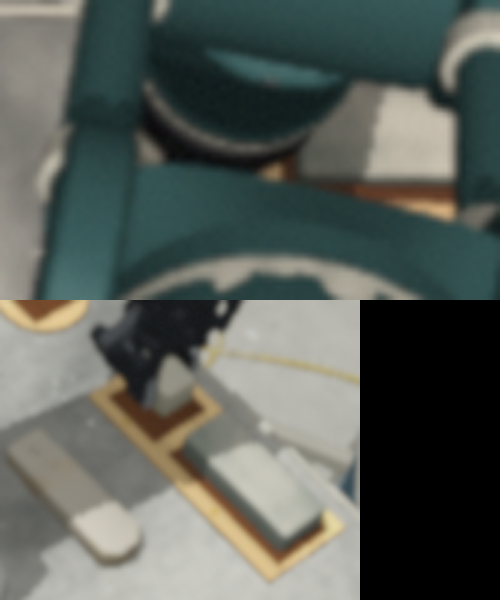

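The scene crop (170,385) shows the wax held over the small square mark, with the long stone lying in its mark. Set down and release.

Emit:
drive_tool(
  increments=[
    {"delta_pos": [0, 1, 7], "turn": 0, "jaw": -0.7},
    {"delta_pos": [0, 0, 5], "turn": 0, "jaw": -0.7},
    {"delta_pos": [0, 0, 0], "turn": 0, "jaw": -0.7},
    {"delta_pos": [0, 0, 0], "turn": 0, "jaw": 0.2},
    {"delta_pos": [0, 0, 0], "turn": 0, "jaw": 1},
    {"delta_pos": [0, 0, 0], "turn": 0, "jaw": 1},
    {"delta_pos": [0, 0, -15], "turn": 0, "jaw": 1},
    {"delta_pos": [0, 0, -40], "turn": 0, "jaw": 1},
  ],
)

```text
time: 9.98
tool_pos: [0.5393, -0.0988, 0.2336]
tcp_rot: [-2.256, -2.172, 0.011]
wrist_force: [-0.1, 1.1, -1.2]
width: 0.998
grip_force: 0.0
```

```bash
python3 plan.py 391 -257 240 0 40
```

```text
now [539.3 -98.8 233.6] phi -2.18 q6 -0.19 F [-0.1  1.1 -1.2] w 0.998 g 0.0 t 9.9833 n 6
[-27, -24, -1] -0.006
[-27, -24, -1] -0.006
[-27, -24, -1] -0.006
[-27, -24, -1] -0.006
[-27, -24, -1] -0.006
[-27, -25, -1] -0.006
end [ 390.6 -257.4  239.6] -0.12
```

Emit:
drive_tool(
  increments=[
    {"delta_pos": [-27, -24, -5], "turn": -0.006, "jaw": 1},
    {"delta_pos": [-27, -24, -1], "turn": -0.006, "jaw": 1},
    {"delta_pos": [-27, -24, -1], "turn": -0.006, "jaw": 1},
    {"delta_pos": [-27, -24, -1], "turn": -0.006, "jaw": 1},
    {"delta_pos": [-27, -24, 2], "turn": -0.006, "jaw": 1},
    {"delta_pos": [-27, -25, 4], "turn": -0.006, "jaw": 1},
    {"delta_pos": [0, 0, 0], "turn": 0, "jaw": 1},
    {"delta_pos": [0, 0, 0], "turn": 0, "jaw": 1},
  ],
)

```text
time: 10.65
tool_pos: [0.3926, -0.2592, 0.2407]
tcp_rot: [-2.228, -2.214, -0.0]
wrist_force: [0.8, -0.1, 0.1]
width: 1.0
grip_force: 0.0
```

```bash
python3 plan.py 391 -257.5 175 0 30;python3 - <<'E'
from h import *
T=cam("top"); img=T["img"].copy(); hsv=cv2.cvtColor(img,cv2.COLOR_BGR2HSV)
m=cv2.inRange(hsv,(0,0,110),(180,85,255)); k=np.zeros_like(m); k[154:184,326:349]=m[154:184,326:349]
c=max(cv2.findContours(k,cv2.RETR_EXTERNAL,cv2.CHAIN_APPROX_NONE)[0],key=cv2.contourArea)
w=onz(T,c.reshape(-1,2),.030)*1000
print("wax",[np.round(v,1) for v in cv2.minAreaRect(w.astype(np.float32))])
cv2.drawContours(img,[c],-1,(0,0,255),1)
cv2.imwrite("pics/t6.png",cv2.resize(img[140:280,310:450],None,fx=4,fy=4,interpolation=cv2.INTER_NEAREST))
E
```

```text
now [ 392.6 -259.2  240.7] phi -0.37 q6 -0.63 F [ 0.8 -0.1  0.1] w 1.0 g 0.0 t 10.65 n 3
[1, -1, 22] -0.002
[0, 0, 22] -0.002
[1, -1, 22] -0.002
end [ 390.6 -257.2  174.7] -0.02
wax [array([544. , -95.2]), array([44.5, 28.4]), np.float64(88.9)]
```

View pics/t6.png

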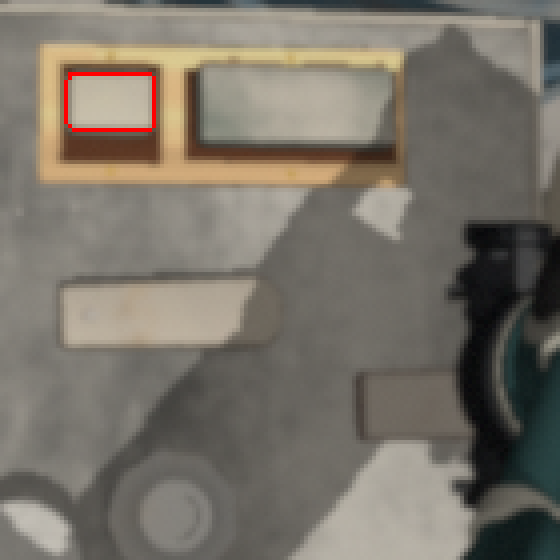

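The wax (crop 110,100) sits inside its mark, with a residual of about 2 mm, which is at calibration level. The gripper is over the short stone (crop 415,405). Descend and grip.

Emit:
drive_tool(
  increments=[
    {"delta_pos": [1, -1, 22], "turn": 0, "jaw": 1},
    {"delta_pos": [0, 0, 22], "turn": 0, "jaw": 1},
    {"delta_pos": [1, 0, 22], "turn": 0, "jaw": 1},
    {"delta_pos": [0, 0, 0], "turn": 0, "jaw": 1},
    {"delta_pos": [0, 0, 0], "turn": 0, "jaw": 0},
    {"delta_pos": [0, 0, 0], "turn": 0, "jaw": -0.4},
    {"delta_pos": [0, 0, 0], "turn": 0, "jaw": -0.6},
    {"delta_pos": [0, 0, 0], "turn": 0, "jaw": -0.6},
  ],
  grip_force=50,
)

```text
time: 11.37
tool_pos: [0.3937, -0.2563, 0.1761]
tcp_rot: [2.221, 2.219, 0.0]
wrist_force: [-2.2, 1.0, 1.1]
width: 0.458
grip_force: 0.8
```

Emit:
drive_tool(
  increments=[
    {"delta_pos": [0, 0, 0], "turn": 0, "jaw": -0.6},
    {"delta_pos": [0, 0, 0], "turn": 0, "jaw": -0.6},
    {"delta_pos": [0, 0, 0], "turn": 0, "jaw": -0.6},
  ],
)

```text
time: 11.62
tool_pos: [0.3938, -0.2566, 0.1763]
tcp_rot: [2.222, 2.217, 0.001]
wrist_force: [-0.0, 1.9, 7.2]
width: 0.415
grip_force: 52.2
```

```bash
python3 plan.py 391 -257.5 240 0 30
```

```text
now [ 393.8 -256.6  176.3] phi -0.12 q6 -0.63 F [-0.   1.9  7.2] w 0.415 g 52.2 t 11.6167 n 3
[0, -1, -21] -0.001
[0, -1, -21] -0.001
[-1, -1, -22] -0.001
end [ 390.8 -257.6  240.3] 0.05
```

Emit:
drive_tool(
  increments=[
    {"delta_pos": [0, 0, -15], "turn": 0, "jaw": -0.6},
    {"delta_pos": [0, 0, -25], "turn": 0, "jaw": -0.6},
    {"delta_pos": [0, 0, -25], "turn": 0, "jaw": -0.6},
    {"delta_pos": [0, 0, 0], "turn": 0, "jaw": -0.6},
  ],
)

```text
time: 11.95
tool_pos: [0.3948, -0.2575, 0.2445]
tcp_rot: [2.218, 2.213, 0.002]
wrist_force: [1.3, -0.8, -1.3]
width: 0.411
grip_force: 51.2
```

```bash
python3 plan.py 545 70 235 -1.5 35
```

```text
now [ 394.8 -257.5  244.5] phi -0.13 q6 -0.63 F [ 1.3 -0.8 -1.3] w 0.411 g 51.2 t 11.95 n 11
[30, 14, 1] 0.002
[30, 13, 1] 0.002
[30, 13, 1] 0.002
[30, 13, 1] 0.002
[30, 13, 1] 0.002
[30, 14, 1] 0.002
[30, 13, 1] 0.002
[30, 13, 1] 0.002
[30, 13, 0] 0.002
[30, 14, 1] 0.002
[29, 13, 0] 0.002
end [544.8  69.6 235.5] -1.39
```

Emit:
drive_tool(
  increments=[
    {"delta_pos": [30, 14, 0], "turn": 0.002, "jaw": -0.6},
    {"delta_pos": [30, 13, 0], "turn": 0.002, "jaw": -0.6},
    {"delta_pos": [30, 13, 0], "turn": 0.002, "jaw": -0.6},
    {"delta_pos": [30, 13, 0], "turn": 0.002, "jaw": -0.6},
    {"delta_pos": [30, 13, 0], "turn": 0.002, "jaw": -0.6},
    {"delta_pos": [30, 14, 0], "turn": 0.002, "jaw": -0.6},
    {"delta_pos": [30, 13, 0], "turn": 0.002, "jaw": -0.6},
    {"delta_pos": [30, 13, 0], "turn": 0.002, "jaw": -0.6},
  ],
)

```text
time: 12.62
tool_pos: [0.501, -0.0155, 0.239]
tcp_rot: [-2.241, -2.201, 0.001]
wrist_force: [0.7, -0.8, -1.9]
width: 0.411
grip_force: 51.2
```

Emit:
drive_tool(
  increments=[
    {"delta_pos": [30, 13, 10], "turn": 0.002, "jaw": -0.6},
    {"delta_pos": [30, 14, 10], "turn": 0.002, "jaw": -0.6},
    {"delta_pos": [29, 13, 15], "turn": 0.002, "jaw": -0.6},
    {"delta_pos": [0, 0, 10], "turn": 0, "jaw": -0.6},
    {"delta_pos": [0, 0, 5], "turn": 0, "jaw": -0.6},
    {"delta_pos": [0, 0, 0], "turn": 0, "jaw": -0.6},
    {"delta_pos": [0, 0, 0], "turn": 0, "jaw": -0.6},
  ],
)

```text
time: 13.2
tool_pos: [0.5418, 0.0703, 0.1888]
tcp_rot: [-2.248, -2.193, 0.003]
wrist_force: [0.5, -0.4, -3.2]
width: 0.412
grip_force: 51.2
```

```bash
python3 plan.py 545 70.3 182 -1.4 15; python3 - <<'E'
from h import *
i=cam("top")["img"]
cv2.imwrite("pics/t7.png",cv2.resize(i[140:240,180:310],None,fx=5,fy=5,interpolation=cv2.INTER_CUBIC))
E
```

```text
now [541.8  70.3 188.8] phi -1.42 q6 0.11 F [ 0.5 -0.4 -3.2] w 0.412 g 51.2 t 13.2 n 1
[0, 3, 7] -0.0
end [544.8  70.2 181.8] -1.42
```

View pics/t7.png

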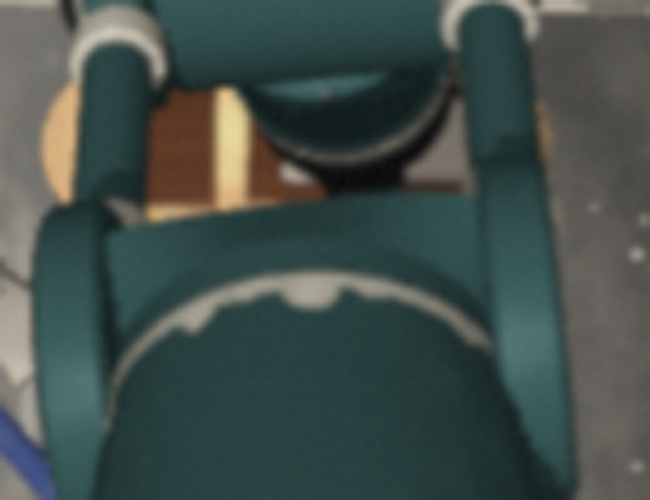

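The arm hides most of the board, but the stone's left end (crop 282,175) lies inside the long mark. Set it down with a 3 mm x correction.

Emit:
drive_tool(
  increments=[
    {"delta_pos": [0, 3, 2], "turn": 0, "jaw": -0.6},
    {"delta_pos": [0, 0, 2], "turn": 0, "jaw": -0.6},
    {"delta_pos": [0, 0, 3], "turn": 0, "jaw": -0.6},
    {"delta_pos": [0, 0, 0], "turn": 0, "jaw": -0.6},
    {"delta_pos": [0, 0, 0], "turn": 0, "jaw": 0.2},
    {"delta_pos": [0, 0, 0], "turn": 0, "jaw": 1},
    {"delta_pos": [0, 0, 0], "turn": 0, "jaw": 1},
    {"delta_pos": [0, 0, -15], "turn": 0, "jaw": 1},
  ],
)

```text
time: 13.92
tool_pos: [0.5443, 0.0709, 0.1955]
tcp_rot: [-2.246, -2.193, 0.006]
wrist_force: [-0.7, 0.0, 0.3]
width: 0.953
grip_force: 0.0
```

Emit:
drive_tool(
  increments=[
    {"delta_pos": [0, 0, -40], "turn": 0, "jaw": 1},
    {"delta_pos": [0, 0, -40], "turn": 0, "jaw": 1},
    {"delta_pos": [0, 0, -30], "turn": 0, "jaw": 1},
    {"delta_pos": [0, 0, 0], "turn": 0, "jaw": 1},
  ],
)

```text
time: 14.25
tool_pos: [0.5491, 0.0715, 0.3162]
tcp_rot: [2.241, 2.188, 0.018]
wrist_force: [1.1, -0.3, 1.1]
width: 1.003
grip_force: 0.0
```

```bash
python3 plan.py 433 120 300 0 40
```

```text
now [549.1  71.5 316.2] phi -1.36 q6 0.11 F [ 1.1 -0.3  1.1] w 1.003 g 0.0 t 14.25 n 4
[11, -29, 4] -0.006
[12, -29, 4] -0.006
[12, -29, 4] -0.006
[12, -30, 4] -0.006
end [432.8 120.2 300.2] 0.01
```

Emit:
drive_tool(
  increments=[
    {"delta_pos": [11, -29, 4], "turn": -0.006, "jaw": 1},
    {"delta_pos": [12, -29, 4], "turn": -0.006, "jaw": 1},
    {"delta_pos": [12, -29, 4], "turn": -0.006, "jaw": 1},
    {"delta_pos": [12, -30, 4], "turn": -0.006, "jaw": 1},
    {"delta_pos": [0, 0, 20], "turn": 0, "jaw": 1},
    {"delta_pos": [0, 0, 0], "turn": 0, "jaw": 1},
    {"delta_pos": [0, 0, 0], "turn": 0, "jaw": 1},
  ],
)

```text
time: 14.83
tool_pos: [0.4289, 0.1199, 0.2711]
tcp_rot: [-2.22, -2.222, 0.002]
wrist_force: [0.4, -0.4, 0.1]
width: 1.005
grip_force: 0.0
```

```bash
python3 plan.py 433 120.5 208 0 25; python3 - <<'E'
from h import *
S=cam("scene");i=S["img"]; print(proj(S,[.433,.1205,.088]),proj(S,[.433,.1205,.0]))
cv2.imwrite("pics/s8.png",cv2.resize(i[90:270,180:400],None,fx=3.3,fy=3.3,interpolation=cv2.INTER_CUBIC))
T=cam("top"); img=T["img"]; hsv=cv2.cvtColor(img,cv2.COLOR_BGR2HSV)
m=cv2.inRange(hsv,(0,0,0),(180,85,255)); k=np.zeros_like(m); k[153:183,232:283]=m[153:183,232:283]
k=cv2.morphologyEx(k,cv2.MORPH_OPEN,np.ones((3,3)))
c=max(cv2.findContours(k,cv2.RETR_EXTERNAL,cv2.CHAIN_APPROX_NONE)[0],key=cv2.contourArea)
w=onz(T,c.reshape(-1,2),.026)*1000
print("short",[np.round(v,1) for v in cv2.minAreaRect(w.astype(np.float32))])
E
```

```text
now [428.9 119.9 271.1] phi 0.04 q6 0.22 F [ 0.4 -0.4  0.1] w 1.005 g 0.0 t 14.8333 n 3
[0, 1, 21] 0.0
[0, 2, 21] 0.0
[1, 1, 21] 0.0
end [432.9 120.9 208.1] 0.04
[[242.3649519  162.21538703]] [[245.19198149 188.61132944]]
short [array([538.2,  70.4]), array([90.7, 48.8]), np.float64(88.7)]
```

View pics/s8.png

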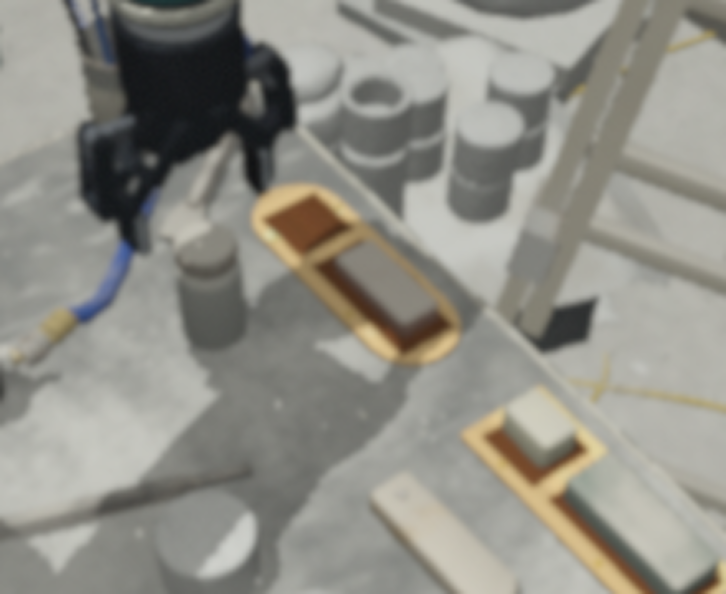

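The jar cap (crop 205,245) matches the prediction within about 1–2 px, and the fingers sit either side of it. Descend and grip.

Emit:
drive_tool(
  increments=[
    {"delta_pos": [0, 1, 21], "turn": 0, "jaw": 1},
    {"delta_pos": [0, 1, 21], "turn": 0, "jaw": 1},
    {"delta_pos": [0, 1, 21], "turn": 0, "jaw": 1},
    {"delta_pos": [0, 0, 0], "turn": 0, "jaw": 1},
    {"delta_pos": [0, 0, 0], "turn": 0, "jaw": 0.4},
    {"delta_pos": [0, 0, 0], "turn": 0, "jaw": 0.1},
    {"delta_pos": [0, 0, 0], "turn": 0, "jaw": -0.2},
    {"delta_pos": [0, 0, 0], "turn": 0, "jaw": -0.3},
  ],
  grip_force=45,
)

```text
time: 15.6
tool_pos: [0.4336, 0.12, 0.2106]
tcp_rot: [2.221, 2.22, 0.003]
wrist_force: [-1.2, -1.5, 2.7]
width: 0.526
grip_force: 45.6
```

Emit:
drive_tool(
  increments=[
    {"delta_pos": [0, 0, 0], "turn": 0, "jaw": -0.3},
    {"delta_pos": [0, 0, 0], "turn": 0, "jaw": -0.3},
    {"delta_pos": [0, 0, 0], "turn": 0, "jaw": -0.3},
  ],
)

```text
time: 15.85
tool_pos: [0.4335, 0.12, 0.2106]
tcp_rot: [2.22, 2.22, 0.004]
wrist_force: [-1.2, -0.3, 6.0]
width: 0.53
grip_force: 45.8
```

```bash
python3 plan.py 433 120.5 260 0 25; python3 - <<'E'
from h import *
for n in("scene","top"): cv2.imwrite(f"pics/g_{n}.png",cam(n)["img"])
a=cv2.imread("pics/g_scene.png")[130:220,210:330];b=cv2.imread("pics/g_top.png")[150:240,180:300]
cv2.imwrite("pics/g9.png",cv2.resize(np.hstack([a,b]),None,fx=3.3,fy=3.3,interpolation=cv2.INTER_CUBIC))
E
```

```text
now [433.5 120.  210.6] phi 0.0 q6 0.21 F [-1.2 -0.3  6. ] w 0.53 g 45.8 t 15.85 n 2
[0, 0, -25] 0.0
[1, 0, -24] 0.0
end [433.5 121.  259.6] 0.0
```

View pics/g9.png

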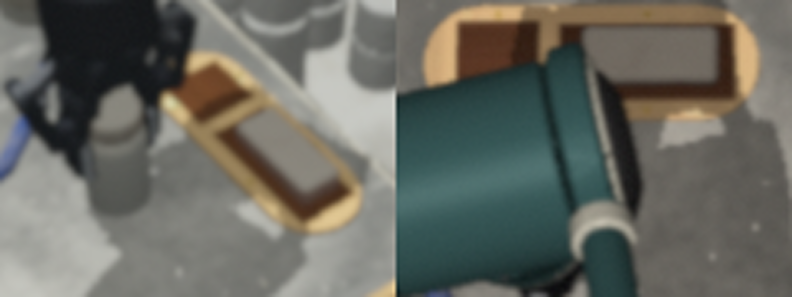

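The jar is gripped by its body (width ≈45 mm), and the short stone lies centred in its mark (right crop 580–718 within 563–735). Lift and carry.

Emit:
drive_tool(
  increments=[
    {"delta_pos": [0, 0, -15], "turn": 0, "jaw": -0.3},
    {"delta_pos": [0, 0, -20], "turn": 0, "jaw": -0.3},
    {"delta_pos": [0, 0, -15], "turn": 0, "jaw": -0.3},
    {"delta_pos": [0, 0, 0], "turn": 0, "jaw": -0.3},
  ],
)

```text
time: 16.28
tool_pos: [0.4343, 0.1202, 0.2624]
tcp_rot: [2.219, 2.219, 0.01]
wrist_force: [0.4, -0.3, -2.4]
width: 0.528
grip_force: 47.0
```

```bash
python3 plan.py 549 162 258 0 25
```

```text
now [434.3 120.2 262.4] phi 0.0 q6 0.21 F [ 0.4 -0.3 -2.4] w 0.528 g 47.0 t 16.2833 n 5
[8, 23, 1] 0.0
[8, 23, 1] 0.0
[9, 23, 1] 0.0
[8, 23, 1] 0.0
[9, 23, 0] 0.0
end [549.3 162.2 258.4] 0.0
```

Emit:
drive_tool(
  increments=[
    {"delta_pos": [8, 23, 0], "turn": 0, "jaw": -0.3},
    {"delta_pos": [8, 23, 0], "turn": 0, "jaw": -0.3},
    {"delta_pos": [9, 23, 0], "turn": 0, "jaw": -0.3},
    {"delta_pos": [8, 23, 5], "turn": 0, "jaw": -0.3},
    {"delta_pos": [9, 23, 10], "turn": 0, "jaw": -0.3},
    {"delta_pos": [0, 0, 12], "turn": 0, "jaw": -0.3},
    {"delta_pos": [0, 0, 0], "turn": 0, "jaw": -0.3},
    {"delta_pos": [0, 0, 0], "turn": 0, "jaw": -0.3},
  ],
)

```text
time: 16.95
tool_pos: [0.546, 0.1614, 0.2295]
tcp_rot: [-2.219, -2.22, 0.007]
wrist_force: [0.0, 0.5, -1.4]
width: 0.533
grip_force: 47.1
```

```bash
python3 plan.py 547 162.5 217 0 15; python3 - <<'E'
from h import *
S=cam("scene");i=S["img"]
p,_=tool();print(proj(S,[.547,.1625,.006]),"if centred:",proj(S,[p[0],p[1],p[2]-.2106]))
cv2.imwrite("pics/s10.png",cv2.resize(i[110:230,220:360],None,fx=5,fy=5,interpolation=cv2.INTER_CUBIC))
E
```

```text
now [546.  161.4 229.5] phi 0.01 q6 0.24 F [ 0.   0.5 -1.4] w 0.533 g 47.1 t 16.95 n 1
[1, 1, 13] 0.0
end [547.  162.4 216.5] 0.01
[[272.79492062 156.48840506]] if centred: [[272.69050912 152.87107824]]
```

View pics/s10.png

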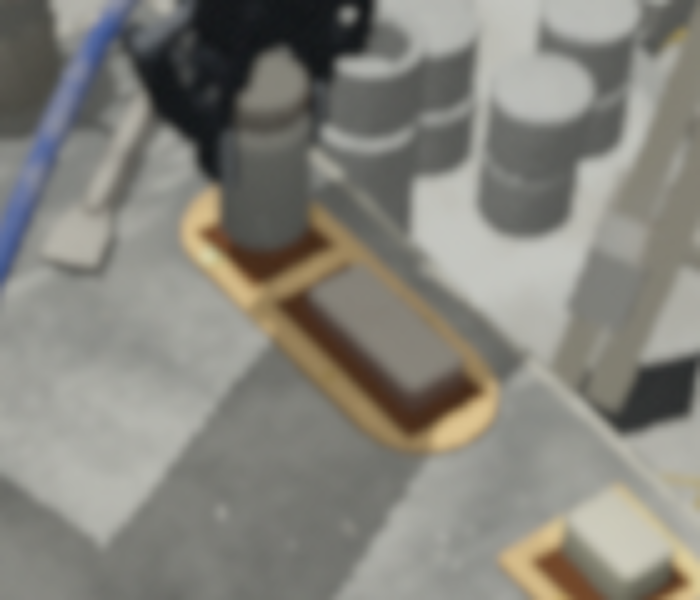

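The jar's column is centred at crop x≈265, i.e. px 273.0 against the 272.8 expected for the mark. Lower and release.

Emit:
drive_tool(
  increments=[
    {"delta_pos": [1, 1, 7], "turn": 0, "jaw": -0.3},
    {"delta_pos": [0, 0, 3], "turn": 0, "jaw": -0.3},
    {"delta_pos": [0, 0, 3], "turn": 0, "jaw": -0.3},
    {"delta_pos": [0, 0, 0], "turn": 0, "jaw": -0.3},
    {"delta_pos": [0, 0, 0], "turn": 0, "jaw": -0.3},
  ],
)

```text
time: 17.42
tool_pos: [0.5482, 0.1627, 0.2186]
tcp_rot: [-2.221, -2.221, 0.0]
wrist_force: [-0.9, -0.3, -2.2]
width: 0.527
grip_force: 47.1
```

```bash
python3 plan.py 547 162.5 217 0 15
```

```text
now [548.2 162.7 218.6] phi -0.0 q6 0.25 F [-0.9 -0.3 -2.2] w 0.527 g 47.1 t 17.4167 n 1
[0, -1, 2] -0.0
end [547.2 162.7 216.6] -0.0
```

Not yet in contact, so I lower about 2–3 mm more, then release and go straight up.

Emit:
drive_tool(
  increments=[
    {"delta_pos": [0, -1, 2], "turn": 0, "jaw": -0.3},
    {"delta_pos": [0, 0, 1], "turn": 0, "jaw": -0.3},
    {"delta_pos": [0, 0, 0], "turn": 0, "jaw": -0.3},
    {"delta_pos": [0, 0, 0], "turn": 0, "jaw": 0.2},
    {"delta_pos": [0, 0, 0], "turn": 0, "jaw": 0.7},
    {"delta_pos": [0, 0, 0], "turn": 0, "jaw": 1},
    {"delta_pos": [0, 0, 0], "turn": 0, "jaw": 1},
    {"delta_pos": [0, 0, -15], "turn": 0, "jaw": 1},
  ],
)

```text
time: 18.08
tool_pos: [0.5459, 0.1624, 0.2278]
tcp_rot: [-2.219, -2.219, 0.008]
wrist_force: [-0.6, -0.0, -0.7]
width: 1.003
grip_force: 0.0
```

Emit:
drive_tool(
  increments=[
    {"delta_pos": [0, 0, -30], "turn": 0, "jaw": 1},
    {"delta_pos": [0, 0, -35], "turn": 0, "jaw": 1},
    {"delta_pos": [0, 0, -35], "turn": 0, "jaw": 1},
    {"delta_pos": [20, -35, 0], "turn": 0, "jaw": 1},
    {"delta_pos": [20, -35, 0], "turn": 0, "jaw": 1},
    {"delta_pos": [20, -35, 0], "turn": 0, "jaw": 1},
    {"delta_pos": [35, -15, 0], "turn": 0, "jaw": 1},
    {"delta_pos": [35, 0, 0], "turn": 0, "jaw": 1},
  ],
)

```text
time: 18.75
tool_pos: [0.424, 0.2928, 0.3303]
tcp_rot: [-2.221, -2.22, 0.003]
wrist_force: [1.0, -0.1, 0.5]
width: 1.005
grip_force: 0.0
```

Emit:
drive_tool(
  increments=[
    {"delta_pos": [35, 0, -10], "turn": 0, "jaw": 1},
    {"delta_pos": [35, 0, -10], "turn": 0, "jaw": 1},
    {"delta_pos": [35, 0, -10], "turn": 0, "jaw": 1},
    {"delta_pos": [35, 0, 0], "turn": 0, "jaw": 1},
    {"delta_pos": [0, 0, 0], "turn": 0, "jaw": 1},
    {"delta_pos": [0, 0, 0], "turn": 0, "jaw": 1},
  ],
)

```text
time: 19.25
tool_pos: [0.4272, 0.4345, 0.3604]
tcp_rot: [2.218, 2.224, -0.0]
wrist_force: [-0.4, -0.4, 0.5]
width: 1.001
grip_force: 0.0
```

```bash
python3 - <<'E'
from h import *
T=cam("top"); S=cam("scene")
a=cv2.resize(T["img"][140:260,170:430],(780,360),interpolation=cv2.INTER_CUBIC)
b=cv2.resize(S["img"][120:290,220:420],(280,238),interpolation=cv2.INTER_CUBIC)
cv2.imwrite("pics/f.png",np.vstack([a,cv2.copyMakeBorder(b,0,0,0,500,0)]))
# expected outlines vs mask for short stone
hsv=cv2.cvtColor(T["img"],cv2.COLOR_BGR2HSV)
m=cv2.inRange(hsv,(0,0,90),(180,70,255)); k=np.zeros_like(m); k[154:182,232:283]=m[154:182,232:283]
k=cv2.morphologyEx(k,cv2.MORPH_OPEN,np.ones((3,3)))
c=max(cv2.findContours(k,cv2.RETR_EXTERNAL,cv2.CHAIN_APPROX_NONE)[0],key=cv2.contourArea)
print("short",[np.round(v,1) for v in cv2.minAreaRect((onz(T,c.reshape(-1,2),.026)*1000).astype(np.float32))])
s=bot.read_state(); print(s["time"],s["tool_pos"])
E
```

```text
short [array([546.2,  66.2]), array([82.6, 32.6]), np.float64(88.6)]
19.35 [0.42725037 0.43235288 0.35994286]
```

View pics/f.png

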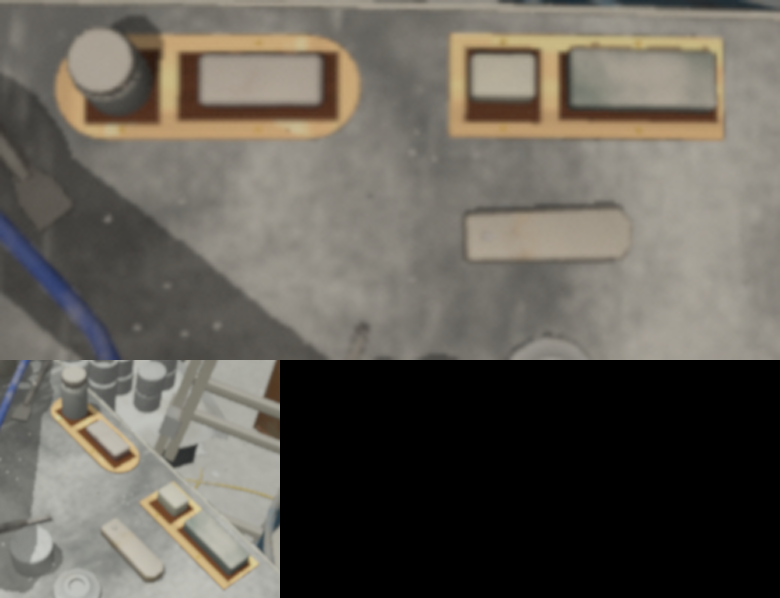

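The final view shows all four items in their marks, the jar upright (cap at 100,62) and the tapping block untouched. I do a last numeric check on the jar, then hand in.

```bash
python3 - <<'E'
from h import *
T=cam("top"); j=onz(T,(170+100/3,140+62/3),.094)[0]*1000; print("jar",j)
if np.hypot(*(j-[546.9,162.5]))<6: print(bot.finish_job())
E
```

```text
jar [547.09773401 163.07043196]
the job is handed in; nothing more can be done
None
```

Both kits are made up and handed in at about 19 s: all four items lie in their marks, 1–3 mm off centre by camera measurement, the jar is upright and the tapping block was left in place; I have not seen the judge's verdict.

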